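# Clear the tool chest and hold its lid open

## Robot

A 6-joint arm with a two-finger parallel gripper is mounted at the origin on the work surface; the furniture and walls round the work are solid. World frame = base frame: x ahead of the robot, y to its left, z up, the work surface at z = 0. Lengths are in mm, angles in rad, forces in N, time in s.
With the tool pointing down it reaches from about 300 to 875 mm from the base axis. Payload 6.4 kg.
Tool frame: the origin (TCP) lies between the finger pads; the fingertips stand 14 mm ahead of it and the grasp point (between the pads) lies 5 mm behind it; z points along the fingers, x is the direction in which the jaws open and shut, and the axes are right-handed (so a half turn about z gives the same grasp; the last joint's range is limited). The gripper opens to 88 mm and grips with 3 to 60 N. Pads are 18 mm wide; open, the fingers measure 123 mm over their backs; the gripper's body (75 mm by 187 mm) begins 45 mm behind the grasp point.
Start: joints at [0.925, 0.181, 1.607, -0, 1.354, -0.206], TCP at [244.802, 520.301, 252.714] pointing down, gripper open.
Joint ranges: [-2.99, 2.99], [-0.89, 2.07], [0.3, 2.58], [-1.14, 4.28], [0, 2.63], [-3.12, 3.12]. Speed limits (rad/s): [2.57, 2.57, 3.01, 3.14, 3.14, 3.14].

## Interface

Orientations are given as [roll, pitch, yaw] about the fixed x, y, z axes, in that order (R = Rz(yaw) Ry(pitch) Rx(roll)).
In Python, from bench import r gives the robot as it stands. The module is installed in compiled form; this text tells all that it offers.
- The arm moves only by the tool carry_out, never from a script. Its argument "commands" is a list of rows, each an object with "jaw": the opening, from -1 (shut) to 1 (fully open); "dp": the shift along the tool's x, y, z in cm, a list of three; "roll": the turn about the tool's z in rad. In form: [{"jaw": jaw, "dp": [x, y, z], "roll": roll}, ...]. A call has 1 to 20 rows; each row shifts and turns the pose as measured when the row begins, along the tool's axes as they then stand; what a row does not reach is not made up. A row lasts 1/12 s, in which the tool goes at most 41.7 mm and 7.16 degrees, less where a joint would pass 70% of its speed; a pose out of reach is approached as far as the arm can. A call is refused whole if a number of a shift passes 4.17 or a number of a turn 0.125, either way. A call with a gripper value outside its range is refused whole. The fingers move at their own pace and stop on an object; "newtons" is the grip in N (left out, the last holds). Time passes only in rows, so rows that do not move let the fingers close. It gives the time, the measured TCP pose, the force and the opening at its end, in the units of the state.
- r.sense(): the state, without advancing time (a new reading comes with each control period).
- r.grab_frame(name): name is "side" or "top"; returns the picture (384x512x3 uint8, red, green, blue); there is no depth.
- r.camera_info(name): a dict with "fx", "fy", "cx", "cy" (pixels), "xyz" and "orientation" of the camera in the world. Camera axes: x right, y down, z forward; pixel columns grow to the right and rows downward; lengths in mm; the calibration is good to about 2 mm. A picture is of the moment at which its call begins. camera_info takes no time and is no camera call.
- r.job_done(): hands the job in, once; it reports no verdict.
The state is a dict: "time_s": time; "joints": joint angles; "qvel": joint speeds; "effort": joint torques, N m; "tcp_pos": TCP position; "ee_rot": TCP orientation; "ft_force": force on the tool from outside, world axes, zero at the start; "torque": the same for the moment, N m; "opening": finger opening in mm.
Only numpy, scipy, OpenCV 4.12 (cv2) and the standard library are available. Lean on these libraries where they do the work, as an engineer would, in place of code of your own. Each camera call takes 0.05 s, during which the arm holds its last target. There are 200 camera calls.

## Task

The little lidded jar is standing on the closed lid of the small wooden tool chest: take it off and stand it upright on the flat square wooden bat, well inside its edges. Then lift the chest's lid by its steel bar handle and hold it open at 60 degrees from closed (five degrees either way will do); it would fall shut by itself, so do not let go: the job finishes while you are still holding the bar in the gripper, with the lid at rest. Leave the teapot and the speckled cup behind the chest where they stand.

Things in the scene. Friction and masses are not known exactly. Their poses are not given: they have to be found in the camera images.
- chest: Small wooden tool chest, 130 (x) by 180 (y) by 80 mm high, fixed to the worktop; the closed lid makes it 90.5 mm. Origin: centre of its underside; x points from its front (bar side) to its back (hinge side), z up. The hinge line is parallel to y, 65 mm behind the origin, 80.5 mm high. Two small stilts are fixed inside.
- lid (a joint): Angle of the chest's lid in rad: 0 closed, growing as its front edge rises; 60 degrees is 1.047. Range 0 to 1.9. Free hinge with no spring: the lid (about 0.4 kg, 134 by 184 by 10 mm) falls shut when let go below about 1.5 rad.
- lid_bar (a point): Steel bar handle in front of the lid: round bar 10 mm thick, 100 mm long, parallel to the hinge, an arm at each end, 34 mm clear gap to the lid edge. Point: middle of the bar; lid closed, 107 mm in front of the chest origin and 86.5 mm high. It swings with the lid, 172 mm from the hinge line along the lid and 6 mm above its underside (x to the hinge, y along the bar).
- jar: Small pale-green lidded jar (the lid is fixed on), round, 46 mm wide at the belly, 73 mm high to the tip of its knob; it stands on the chest's lid at the start. About 0.12 kg. Origin: centre of its underside; z up.
- bat: Flat square brown wooden bat, 140 by 140 by 12 mm, loose on the worktop (0.24 kg), to the left or the right of the chest. Origin: centre of its underside; its x and y axes run parallel to its edges.
- teapot: Bystander: small dark teapot with a tall arched handle, 78 x 94 mm and 115 mm high, on the other side of the chest from the bat. Origin: centre of its underside.
- cup: Bystander: pale handleless cup with rusty specks, 59 mm across, 54 mm high, behind and to the right of the chest. Origin: centre of its underside.
There are look-alikes about, which are no part of the job. What is shaped like the jar but orange, pink or red is not meant.

How it is judged (in metres and radians):
On the way, in this order (a step that is already met when the one before it is completed fails the run):
1. the jar stands upright on the bat, let go, while the lid is still shut (x of jar in the frame of bat between -0.05 and 0.05 m and y of jar in the frame of bat between -0.05 and 0.05 m and z of jar in the frame of bat between 0.006 and 0.018 m and angle between jar's own z axis and vertical below 0.15 rad and contact force between jar and the fingers below 0.1 N and contact force between jar and bat above 0.1 N and linear speed of jar below 0.03 m/s and value of joint lid below 0.1 rad), for 0.2 s.
2. the lid is raised by its bar in the fingers (value of joint lid above 0.5 rad and contact force between chest and the fingers above 0.3 N and distance between the grasp point and lid_bar below 0.06 m), for 0.1 s.
At the end, for the whole second after the job is handed in: The lid is 60 degrees open (within 5 degrees) and still, its bar in the gripper's fingers and no loose thing touching chest or lid; the jar stands upright (within 0.15 rad) and untouched on the bat, its centre within 50 mm of the bat's centre along both edges (value of joint lid between 0.96 and 1.134 rad and velocity of joint lid between -0.05 and 0.05 rad/s and contact force between chest and the fingers above 0.3 N and distance between the grasp point and lid_bar below 0.06 m and contact force between chest and jar below 0.1 N and contact force between chest and bat below 0.1 N and contact force between chest and teapot below 0.1 N and contact force between chest and cup below 0.1 N and x of jar in the frame of bat between -0.05 and 0.05 m and y of jar in the frame of bat between -0.05 and 0.05 m and z of jar in the frame of bat between 0.006 and 0.018 m and angle between jar's own z axis and vertical below 0.15 rad and contact force between jar and the fingers below 0.1 N and contact force between jar and bat above 0.1 N and linear speed of jar below 0.03 m/s); the arm keeps its last pose, push and grip.
It fails at once if the teapot is pushed away or tipped (distance of teapot from where it was at the start of the episode above 0.03 m or angle between teapot's own z axis and vertical above 0.4 rad).
It fails at once if the pale cup is pushed away or tipped (distance of cup from where it was at the start of the episode above 0.03 m or angle between cup's own z axis and vertical above 0.4 rad).
It fails at once if the jar is tipped over (angle between jar's own z axis and vertical above 0.8 rad).
It also fails if it takes over 61 s, if anything falls off the work surface, if the arm or the gripper's body presses on something with over 40 N, if the wrist force passes 120 N, or if a joint passes its speed limit or range.

## Working session

There is one attempt and no reset: what is moved stays moved. The work goes in short steps, Python scripts to look and compute and a tool call to move; the robot and the scene stay as the last step left them, time stands still between calls to the robot, and variables do not carry over. Pictures are saved under pics/ and viewed, about 8 in all and at most 12, crops included, and the job is handed in when it is done.

Besides the shell and the picture viewer there is one more tool, called after ">>>" as name(argument=value, ...), one argument or row to a line, values as JSON. carry_out: Moves the arm, as the interface text tells. Its arguments: {"type":"object","properties":{"commands":{"type":"array","items":{"type":"object","properties":{"jaw":{"type":"number"},"dp":{"type":"array","items":{"type":"number"}},"roll":{"type":"number"}}}},"newtons":{"type":"number"}},"required":["commands"]}

```bash
mkdir -p pics
python3 - <<'E'
from bench import r
import cv2
for n in ("side","top"):
    cv2.imwrite(f"pics/{n}0.png",r.grab_frame(n)[:,:,::-1]); print(n,r.camera_info(n))
print(r.sense())
E
```

```text
side {'fx': 422.4652276645025, 'fy': 422.4652276645025, 'cx': 256.7889179636273, 'cy': 193.7432615488764, 'xyz': array([  192.22691   , -1254.9691277 ,   617.60096491]), 'orientation': array([-2.01292550e+00,  1.65843688e-03, -2.94046210e-01])}
top {'fx': 496.81451566520377, 'fy': 496.81451566520377, 'cx': 264.0603123334696, 'cy': 184.72214529349193, 'xyz': array([ 234.23218737, -200.38008828, 1483.4610086 ]), 'orientation': array([-2.94164335, -0.00946539, -1.55838226])}
{'time_s': 0.1, 'joints': array([ 9.24740436e-01,  1.81482958e-01,  1.60786580e+00,  1.36462542e-05,
        1.35380332e+00, -2.06326153e-01]), 'qvel': array([-0.00075498, -0.0006272 , -0.00277465,  0.0014328 , -0.00029894,
        0.00073956]), 'effort': array([ 6.26280034e-04, -4.34813976e+01, -3.42696118e+01,  7.03568710e-02,
        3.40331881e-02, -1.47837642e-05]), 'tcp_pos': array([244.4956755 , 519.93906904, 251.91150099]), 'ee_rot': array([-3.14126014e+00,  1.52361880e-03,  1.13106389e+00]), 'ft_force': array([-0.1983177 ,  0.10717188,  0.00966709]), 'torque': array([-0.01157542, -0.0028253 , -0.03183938]), 'opening': 88.39448147083934}
```

View pics/side0.png

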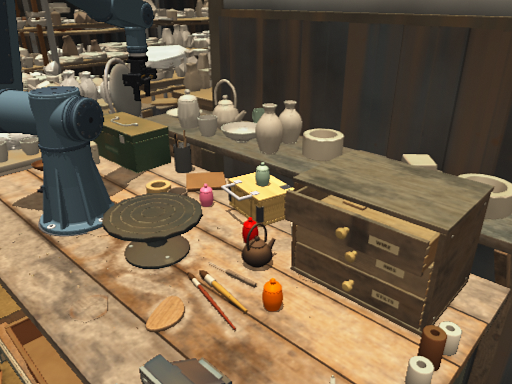

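View pics/top0.png

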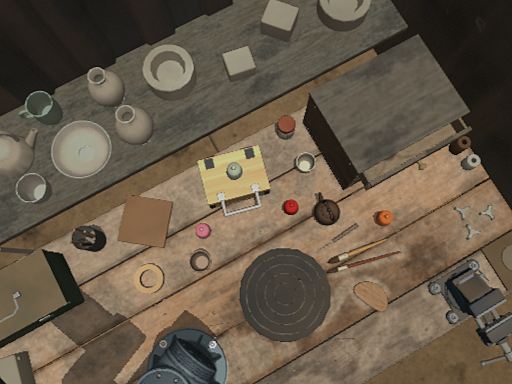

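The pale-green jar on the chest lid is at top (234,171) and side (263,175). The look-alikes are pink (203,230), red (291,207) and orange (386,217) in the top view. Only the green one fits. The bat is the brown square near top (146,221), the teapot is at (327,208), and the cup is at (306,162). I'll confirm these in an enlarged crop.

Run:
```python
import cv2
a=cv2.imread("pics/top0.png")[110:260,110:350]
cv2.imwrite("pics/topc.png",cv2.resize(a,(792,495),interpolation=cv2.INTER_CUBIC))
a=cv2.imread("pics/side0.png")[150:270,170:310]
cv2.imwrite("pics/sidec.png",cv2.resize(a,(700,600),interpolation=cv2.INTER_CUBIC))
```

```text
(no output)
```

View pics/topc.png

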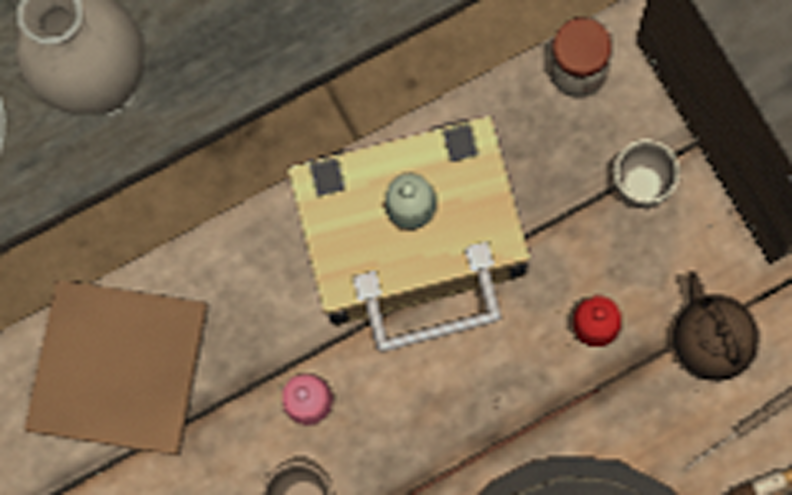

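View pics/sidec.png

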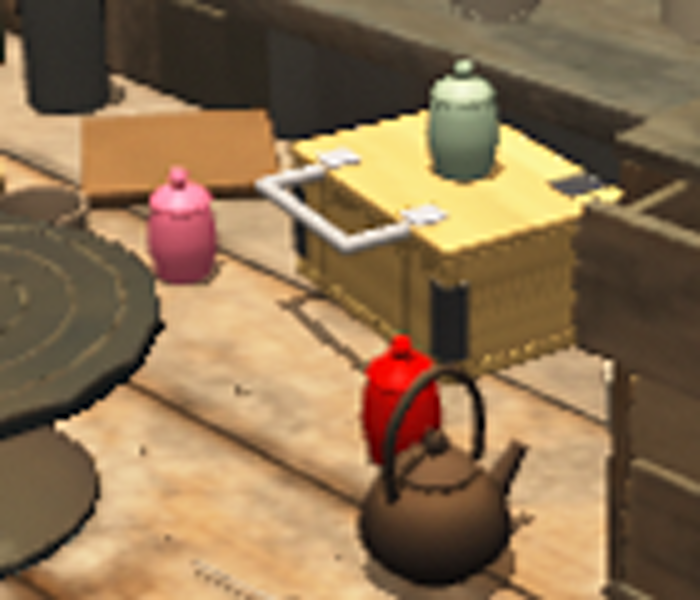

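The crops confirm it: the pale-green jar stands on the lid, with its knob at topc (408,188). The lid corners are at topc (290,168), (493,116), (527,263) and (328,314). The bar runs (384,346) to (496,316), and the bat corners are (58,280), (207,301), (180,454) and (26,430). Next I'll turn these into positions.

```bash
cat > h.py <<'E'
import numpy as np
from bench import r
from scipy.spatial.transform import Rotation as R
def ray(n,p):
    c=r.camera_info(n); d=np.array([(p[0]-c['cx'])/c['fx'],(p[1]-c['cy'])/c['fy'],1])
    return np.array(c['xyz']),R.from_euler('xyz',c['orientation']).apply(d)
def at(n,p,z):
    o,d=ray(n,p); return (o+d*(z-o[2])/d[2])[:2]
T=lambda p:((p[0]+.5)/3.3-.5+110,(p[1]+.5)/3.3-.5+110)
S=lambda p:((p[0]+.5)/5-.5+170,(p[1]+.5)/5-.5+150)
E
python3 - <<'E'
from h import *
np.set_printoptions(precision=1,suppress=True)
def quad(ps,z,n):
    q=np.array([at('top',T(p),z) for p in ps]); print(n,'c',q.mean(0),'sides',np.linalg.norm(q-np.roll(q,-1,0),axis=1)); print(q); return q
L=quad([(290,168),(493,116),(527,263),(328,314)],90.5,'lid')
f=(L[0]+L[1]-L[2]-L[3]); print('chest yaw',np.arctan2(f[1],f[0]))
f=(L[1]-L[0]);print('yaw from back edge',np.arctan2(f[0],-f[1]));f=(L[2]-L[3]);print('front',np.arctan2(f[0],-f[1]))
B=quad([(58,280),(207,301),(180,454),(26,430)],12,'bat')
b=[at('top',T(p),88) for p in [(384,346),(496,316)]]; print('bar',b,np.mean(b,0),np.linalg.norm(b[0]-b[1]), np.arctan2(*(b[1]-b[0])*[1,-1]))
print('knob',at('top',T((408,188)),163.5),'belly',at('top',T((411,203)),120))
print('side: knob',at('side',S((463,65)),161),'side bar ends',at('side',S((262,184)),86.5),at('side',S((346,243)),86.5))
s=[at('side',S(p),90.5) for p in [(445,250),(620,190)]];print('lid right corners side',s)
for n,p,z in [('cup rim',(645,172),54),('teapot',(714,336),50),('pink knob',(305,392),73),('red',(598,315),73),('brownjar',(582,45),80)]: print(n,at('top',T(p),z))
E
```

```text
lid c [ 544.9 -122.8] sides [183.7 135.2 176.9 134.1]
[[ 585.1  -17.2]
 [ 634.9 -194. ]
 [ 503.4 -225.3]
 [ 456.4  -54.8]]
chest yaw 0.25907194739422673
yaw from back edge 0.27479296907563966
front 0.2692560557165189
bat c [419.3 140.8] sides [137.4 139.6 139.8 137.8]
[[496.8 199.8]
 [479.3  63.5]
 [340.8  80.8]
 [360.3 219.2]]
bar [array([ 429.7, -103.5]), array([ 457. , -199.2])] [ 443.4 -151.3] 99.49224488766137 0.2786002735359406
knob [ 551.1 -124.9] belly [ 548.4 -125.3]
side: knob [ 549.6 -127.9] side bar ends [430.2 -99.7] [ 458.4 -194.4]
lid right corners side [array([ 507.8, -227.7]), array([ 632.5, -180.2])]
cup rim [ 595.3 -331.2]
teapot [ 447.9 -392. ]
pink knob [390.9 -35.6]
red [ 461.6 -288. ]
brownjar [ 705.1 -272.8]
```

>>> carry_out(
  commands=[
    {"jaw":1,"dp":[0,0,-0.8],"roll":-0.12},
    {"jaw":1,"dp":[0,0,-0.8],"roll":-0.12},
    {"jaw":1,"dp":[0,0,-0.8],"roll":-0.12},
    {"jaw":1,"dp":[0,0,-0.8],"roll":-0.12},
    {"jaw":1,"dp":[0,0,-0.8],"roll":-0.12},
    {"jaw":1,"dp":[0,0,-0.8],"roll":-0.12},
    {"jaw":1,"dp":[0,0,0],"roll":0},
  ],
  newtons=15,
)

```text
time_s: 0.68
tcp_pos: [243.0, 517.9, 297.0]
ee_rot: [-3.132, 0.007, 1.881]
ft_force: [0.8, 0.8, 0.0]
opening: 88.5
```

```bash
cat >> h.py <<'E'
def go(t,yaw=None):
    s=r.sense(); p=s['tcp_pos']; M=R.from_euler('xyz',s['ee_rot'])
    print('t',s['time_s'],'tcp',p.round(1),'rot',s['ee_rot'].round(3),'F',s['ft_force'].round(1),'open',round(s['opening'],1))
    d=M.inv().apply(np.array(t)-p)/10; print('dp cm',d.round(2),'rows@3cm',round(np.abs(d).max()/3,1))
    if yaw is not None: print('roll',round(s['ee_rot'][2]-yaw,3))
E
python3 -c "
from h import *
go([549.5,-126,260],1.84)
for z in (100,150,200): print(at('top',T((410,35)),z))"
```

```text
t 0.6833 tcp [243.  517.9 297. ] rot [-3.132  0.007  1.881] F [0.8 0.8 0. ] open 88.5
dp cm [-70.65   9.56   4.07] rows@3cm 23.6
roll 0.041
[ 705.30317904 -119.64105927]
[ 688.27808802 -122.55906811]
[ 671.25299701 -125.47707694]
```

>>> carry_out(
  commands=[
    {"jaw":1,"dp":[-3.2,0.45,0.1],"roll":0},
    {"jaw":1,"dp":[-3.2,0.45,0.1],"roll":0},
    {"jaw":1,"dp":[-3.2,0.45,0.1],"roll":0},
    {"jaw":1,"dp":[-3.2,0.45,0.1],"roll":0},
    {"jaw":1,"dp":[-3.2,0.45,0.1],"roll":0},
    {"jaw":1,"dp":[-3.2,0.45,0.1],"roll":0},
    {"jaw":1,"dp":[-3.2,0.45,0.1],"roll":0},
    {"jaw":1,"dp":[-3.2,0.45,0.1],"roll":0},
    {"jaw":1,"dp":[-3.2,0.45,0.1],"roll":0},
    {"jaw":1,"dp":[-3.2,0.45,0.1],"roll":0},
    {"jaw":1,"dp":[-3.2,0.45,0.1],"roll":0},
    {"jaw":1,"dp":[-3.2,0.45,0.1],"roll":0},
    {"jaw":1,"dp":[-3.2,0.45,0.1],"roll":0},
    {"jaw":1,"dp":[-3.2,0.45,0.1],"roll":0},
    {"jaw":1,"dp":[-3.2,0.45,0.1],"roll":0},
    {"jaw":1,"dp":[-3.2,0.45,0.1],"roll":0},
    {"jaw":1,"dp":[-3.2,0.45,0.1],"roll":0},
    {"jaw":1,"dp":[-3.2,0.45,0.1],"roll":0},
    {"jaw":1,"dp":[-3.2,0.45,0.1],"roll":0},
    {"jaw":1,"dp":[0,0,0],"roll":0.04},
  ],
)

```text
time_s: 2.35
tcp_pos: [493.3, -70.4, 266.1]
ee_rot: [-3.122, 0.007, 1.763]
ft_force: [0.5, 0.1, -0.4]
opening: 88.1
```

```bash
python3 -c "
from h import *
go([549.5,-126,230],1.84)"
```

```text
t 2.35 tcp [493.3 -70.4 266.1] rot [-3.122  0.007  1.763] F [ 0.5  0.1 -0.4] open 88.1
dp cm [-6.5   4.52  3.57] rows@3cm 2.2
roll -0.077
```

>>> carry_out(
  commands=[
    {"jaw":1,"dp":[-1.6,1.1,0.6],"roll":-0.01},
    {"jaw":1,"dp":[-1.6,1.1,0.6],"roll":-0.01},
    {"jaw":1,"dp":[-1.6,1.1,0.6],"roll":-0.01},
    {"jaw":1,"dp":[-1.6,1.1,0.6],"roll":-0.01},
    {"jaw":1,"dp":[0,0,0.6],"roll":-0.01},
    {"jaw":1,"dp":[0,0,0],"roll":0},
  ],
)

```text
time_s: 2.85
tcp_pos: [548.5, -129.8, 228.9]
ee_rot: [-3.116, 0.002, 1.784]
ft_force: [-0.5, 0.2, -0.4]
opening: 88.0
```

Run:
```python
from h import *
import cv2
go([549.5,-126,126],1.84)
a=r.grab_frame('side')[100:230,200:340,::-1]; b=r.grab_frame('top')[110:230,170:310,::-1]
cv2.imwrite('pics/c2.png',np.hstack([cv2.resize(a,(400,371),interpolation=2),cv2.resize(b,(400,371),interpolation=2)]))
```

```text
t 2.85 tcp [ 548.5 -129.8  228.9] rot [-3.116e+00  2.000e-03  1.784e+00] F [-0.5  0.2 -0.4] open 88.0
dp cm [ 0.37  0.44 10.28] rows@3cm 3.4
roll -0.056
```

View pics/c2.png

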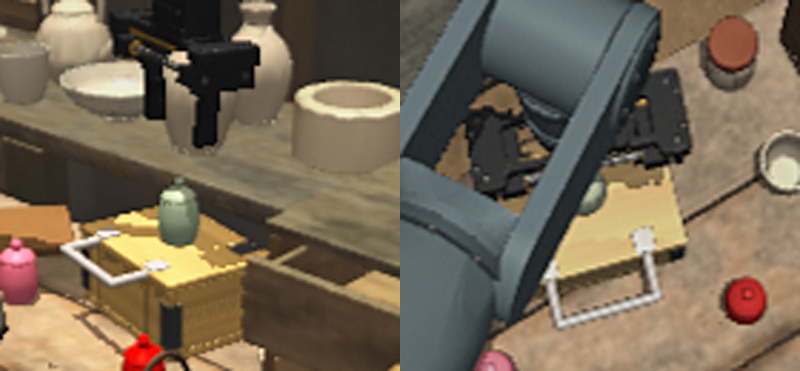

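The side picture shows the gripper's fingers about over the jar, which stands clear on the lid at crop (180,210). Descending.

>>> carry_out(
  commands=[
    {"jaw":1,"dp":[0.2,0.2,1.2],"roll":-0.02},
    {"jaw":1,"dp":[0.1,0.2,1.2],"roll":-0.02},
    {"jaw":1,"dp":[0,0,1.2],"roll":-0.02},
    {"jaw":1,"dp":[0,0,1.2],"roll":0},
    {"jaw":1,"dp":[0,0,1.2],"roll":0},
    {"jaw":1,"dp":[0,0,1.2],"roll":0},
    {"jaw":1,"dp":[0,0,0],"roll":0},
  ],
)

```text
time_s: 3.53
tcp_pos: [548.5, -120.2, 153.2]
ee_rot: [-3.12, 0.003, 1.856]
ft_force: [-0.3, 0.7, -1.0]
opening: 88.1
```

```bash
python3 -c "
from h import *
go([549.5,-126,126],1.84)"
```

```text
t 3.5333 tcp [ 548.5 -120.2  153.2] rot [-3.120e+00  3.000e-03  1.856e+00] F [-0.3  0.7 -1. ] open 88.1
dp cm [-0.58 -0.01  2.72] rows@3cm 0.9
roll 0.016
```

>>> carry_out(
  commands=[
    {"jaw":1,"dp":[-0.3,0,0.7],"roll":0},
    {"jaw":1,"dp":[-0.3,0,0.7],"roll":0},
    {"jaw":1,"dp":[0,0,0.7],"roll":0},
    {"jaw":1,"dp":[0,0,0.6],"roll":0},
    {"jaw":1,"dp":[0,0,0],"roll":0},
    {"jaw":1,"dp":[0,0,0],"roll":0},
  ],
)

```text
time_s: 4.03
tcp_pos: [549.6, -125.3, 123.7]
ee_rot: [-3.12, 0.003, 1.859]
ft_force: [0.2, 0.2, 0.9]
opening: 87.8
```

```bash
python3 -c "
from h import *
go([549.5,-126,126],1.84)"
```

```text
t 4.0333 tcp [ 549.6 -125.3  123.7] rot [-3.120e+00  3.000e-03  1.859e+00] F [0.2 0.2 0.9] open 87.8
dp cm [-0.06 -0.04 -0.23] rows@3cm 0.1
roll 0.019
```

Close gently, in stages.

>>> carry_out(
  commands=[
    {"jaw":0.3,"dp":[0,0,0],"roll":0},
    {"jaw":0.3,"dp":[0,0,0],"roll":0},
    {"jaw":0.1,"dp":[0,0,0],"roll":0},
    {"jaw":0,"dp":[0,0,0],"roll":0},
    {"jaw":-0.2,"dp":[0,0,0],"roll":0},
    {"jaw":-0.5,"dp":[0,0,0],"roll":0},
    {"jaw":-1,"dp":[0,0,0],"roll":0},
    {"jaw":-1,"dp":[0,0,0],"roll":0},
    {"jaw":-1,"dp":[0,0,0],"roll":0},
    {"jaw":-1,"dp":[0,0,0],"roll":0},
    {"jaw":-1,"dp":[0,0,0],"roll":0},
    {"jaw":-1,"dp":[0,0,0],"roll":0},
  ],
  newtons=12,
)

```text
time_s: 5.03
tcp_pos: [550.8, -125.8, 125.6]
ee_rot: [-3.123, 0.005, 1.859]
ft_force: [0.3, 1.0, 0.3]
opening: 43.7
```

```bash
python3 -c "
from h import *
go([549.5,-126,220],1.84)"
```

```text
t 5.0333 tcp [ 550.8 -125.8  125.6] rot [-3.123  0.005  1.859] F [0.3 1.  0.3] open 43.7
dp cm [-0.03 -0.31 -9.44] rows@3cm 3.1
roll 0.019
```

The opening is 43.7 mm, which matches the 46 mm belly. Lifting.

>>> carry_out(
  commands=[
    {"jaw":-1,"dp":[0,0,-0.6],"roll":0},
    {"jaw":-1,"dp":[0,0,-1.2],"roll":0},
    {"jaw":-1,"dp":[0,0,-1.5],"roll":0},
    {"jaw":-1,"dp":[0,0,-1.5],"roll":0},
    {"jaw":-1,"dp":[0,0,-1.5],"roll":0},
    {"jaw":-1,"dp":[0,0,-1],"roll":0},
    {"jaw":-1,"dp":[0,0,0],"roll":0},
  ],
)

```text
time_s: 5.62
tcp_pos: [551.4, -124.7, 205.1]
ee_rot: [-3.122, 0.004, 1.859]
ft_force: [0.2, 0.2, 0.0]
opening: 44.4
```

```bash
python3 -c "
from h import *
go([419,141,170],1.84)"
```

```text
t 5.6167 tcp [ 551.4 -124.7  205.1] rot [-3.122  0.004  1.859] F [0.2 0.2 0. ] open 44.4
dp cm [29.25 -5.09  3.5 ] rows@3cm 9.7
roll 0.019
```

>>> carry_out(
  commands=[
    {"jaw":-1,"dp":[1,-0.2,0],"roll":0},
    {"jaw":-1,"dp":[2,-0.35,0],"roll":0},
    {"jaw":-1,"dp":[2.2,-0.4,0],"roll":0},
    {"jaw":-1,"dp":[2.2,-0.4,0],"roll":0},
    {"jaw":-1,"dp":[2.2,-0.4,0],"roll":0},
    {"jaw":-1,"dp":[2.2,-0.4,0.2],"roll":0},
    {"jaw":-1,"dp":[2.2,-0.4,0.3],"roll":0},
    {"jaw":-1,"dp":[2.2,-0.4,0.3],"roll":0},
    {"jaw":-1,"dp":[2.2,-0.4,0.3],"roll":0},
    {"jaw":-1,"dp":[2.2,-0.4,0.3],"roll":0},
    {"jaw":-1,"dp":[2.2,-0.4,0.3],"roll":0},
    {"jaw":-1,"dp":[2.2,-0.4,0.3],"roll":0},
    {"jaw":-1,"dp":[2,-0.3,0.3],"roll":0},
    {"jaw":-1,"dp":[1,-0.2,0.3],"roll":0},
    {"jaw":-1,"dp":[0,0,0],"roll":0},
  ],
)

```text
time_s: 6.87
tcp_pos: [403.3, 146.1, 168.9]
ee_rot: [-3.107, -0.003, 1.856]
ft_force: [-0.3, 0.2, -1.1]
opening: 43.9
```

```bash
python3 -c "
from h import *
go([419,141,100],1.84)"
```

```text
t 6.8667 tcp [403.3 146.1 168.9] rot [-3.107e+00 -3.000e-03  1.856e+00] F [-0.3  0.2 -1.1] open 43.9
dp cm [-0.96  1.6   6.84] rows@3cm 2.3
roll 0.016
```

>>> carry_out(
  commands=[
    {"jaw":-1,"dp":[-0.3,0.4,0.8],"roll":0},
    {"jaw":-1,"dp":[-0.3,0.4,1.3],"roll":0},
    {"jaw":-1,"dp":[-0.3,0.4,1.5],"roll":0},
    {"jaw":-1,"dp":[0,0.4,1.5],"roll":0},
    {"jaw":-1,"dp":[0,0.2,1.5],"roll":0},
    {"jaw":-1,"dp":[0,0.1,1.5],"roll":0},
    {"jaw":-1,"dp":[0,0,1.5],"roll":0},
    {"jaw":-1,"dp":[0,0,0.8],"roll":0},
    {"jaw":-1,"dp":[0,0,0],"roll":0},
  ],
)

```text
time_s: 7.62
tcp_pos: [423.6, 136.9, 55.6]
ee_rot: [-3.108, -0.001, 1.854]
ft_force: [0.2, -0.2, -0.4]
opening: 44.3
```

Run:
```python
from h import *
import cv2
go([419,141,48.5],1.84)
a=r.grab_frame('side')[120:230,150:290,::-1]; b=r.grab_frame('top')[170:280,90:230,::-1]
cv2.imwrite('pics/c3.png',np.hstack([cv2.resize(a,(400,314),interpolation=2),cv2.resize(b,(400,314),interpolation=2)]))
```

```text
t 7.6167 tcp [423.6 136.9  55.6] rot [-3.108e+00 -1.000e-03  1.854e+00] F [ 0.2 -0.2 -0.4] open 44.3
dp cm [ 0.52 -0.3   0.72] rows@3cm 0.2
roll 0.014
```

View pics/c3.png

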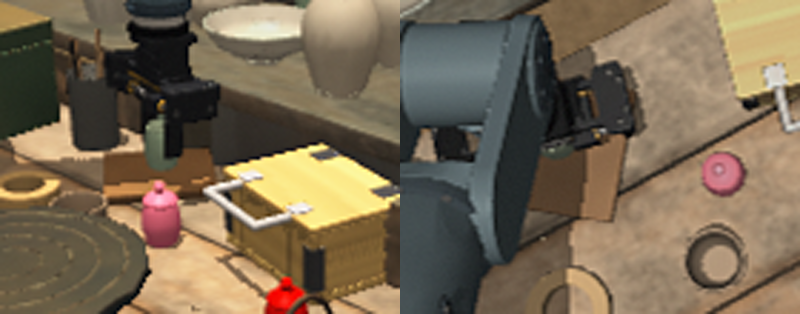

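The jar is held upright just above the bat, near side-crop (160,150). Now the last bit down, with small steps to feel for contact.

>>> carry_out(
  commands=[
    {"jaw":-1,"dp":[0.2,-0.1,0.2],"roll":0},
    {"jaw":-1,"dp":[0.2,-0.1,0.2],"roll":0},
    {"jaw":-1,"dp":[0,0,0.2],"roll":0},
    {"jaw":-1,"dp":[0,0,0.1],"roll":0},
    {"jaw":-1,"dp":[0,0,0],"roll":0},
    {"jaw":-1,"dp":[0,0,0],"roll":0},
  ],
)

```text
time_s: 8.22
tcp_pos: [423.9, 140.8, 53.0]
ee_rot: [-3.117, 0.001, 1.854]
ft_force: [0.0, 0.2, -0.6]
opening: 43.8
```

>>> carry_out(
  commands=[
    {"jaw":-1,"dp":[0,0,0.15],"roll":0},
    {"jaw":-1,"dp":[0,0,0.15],"roll":0},
    {"jaw":-1,"dp":[0,0,0.15],"roll":0},
    {"jaw":-1,"dp":[0,0,0],"roll":0},
  ],
)

```text
time_s: 8.55
tcp_pos: [424.3, 140.9, 48.7]
ee_rot: [-3.119, 0.001, 1.855]
ft_force: [0.2, -0.0, -0.8]
opening: 44.0
```

>>> carry_out(
  commands=[
    {"jaw":-1,"dp":[0,0,0.12],"roll":0},
    {"jaw":-1,"dp":[0,0,0],"roll":0},
    {"jaw":-1,"dp":[0,0,0],"roll":0},
  ],
)

```text
time_s: 8.8
tcp_pos: [424.2, 140.9, 47.1]
ee_rot: [-3.118, 0.001, 1.855]
ft_force: [-0.3, -0.1, -0.8]
opening: 43.7
```

>>> carry_out(
  commands=[
    {"jaw":-1,"dp":[0,0,0.15],"roll":0},
    {"jaw":-1,"dp":[0,0,0],"roll":0},
    {"jaw":-1,"dp":[0,0,0],"roll":0},
  ],
)

```text
time_s: 9.05
tcp_pos: [424.7, 141.1, 46.9]
ee_rot: [-3.119, 0.001, 1.855]
ft_force: [-0.1, -1.1, -0.6]
opening: 43.7
```

>>> carry_out(
  commands=[
    {"jaw":-1,"dp":[0,0,0.15],"roll":0},
    {"jaw":-1,"dp":[0,0,0],"roll":0},
    {"jaw":-1,"dp":[0,0,0],"roll":0},
  ],
)

```text
time_s: 9.3
tcp_pos: [425.3, 141.2, 46.3]
ee_rot: [-3.12, 0.001, 1.855]
ft_force: [-0.7, 0.5, -0.3]
opening: 43.6
```

>>> carry_out(
  commands=[
    {"jaw":-1,"dp":[0,0,0.2],"roll":0},
    {"jaw":-1,"dp":[0,0,0],"roll":0},
  ],
)

```text
time_s: 9.47
tcp_pos: [426.0, 141.3, 45.4]
ee_rot: [-3.121, 0.001, 1.855]
ft_force: [-0.0, 0.2, -1.7]
opening: 44.0
```

>>> carry_out(
  commands=[
    {"jaw":-1,"dp":[0,0,0.2],"roll":0},
    {"jaw":-1,"dp":[0,0,0],"roll":0},
    {"jaw":-1,"dp":[0,0,0],"roll":0},
  ],
)

```text
time_s: 9.72
tcp_pos: [426.9, 141.5, 44.4]
ee_rot: [-3.122, 0.002, 1.855]
ft_force: [-0.0, 0.7, -0.6]
opening: 43.8
```

```bash
python3 -c "
from h import *
for i in range(5):
    r.grab_frame('top'); s=r.sense(); print(s['tcp_pos'].round(1),s['ft_force'].round(2))"
```

```text
[426.9 141.4  44.3] [0.08 0.18 1.37]
[426.9 141.4  44.3] [-0.46 -0.33 -0.4 ]
[426.9 141.4  44.3] [-0.12 -0.56 -0.52]
[426.9 141.5  44.3] [ 0.74 -0.61  0.57]
[426.9 141.4  44.3] [ 1.08  0.09 -0.96]
```

>>> carry_out(
  commands=[
    {"jaw":0.05,"dp":[0,0,0],"roll":0},
    {"jaw":0.15,"dp":[0,0,0],"roll":0},
    {"jaw":0.3,"dp":[0,0,0],"roll":0},
    {"jaw":0.5,"dp":[0,0,0],"roll":0},
    {"jaw":0.7,"dp":[0,0,0],"roll":0},
    {"jaw":0.9,"dp":[0,0,0],"roll":0},
    {"jaw":0.9,"dp":[0,0,0],"roll":0},
    {"jaw":0.9,"dp":[0,0,0],"roll":0},
  ],
)

```text
time_s: 10.63
tcp_pos: [426.2, 141.3, 43.7]
ee_rot: [-3.121, 0.001, 1.855]
ft_force: [0.4, -0.3, -0.3]
opening: 83.8
```

>>> carry_out(
  commands=[
    {"jaw":0.9,"dp":[0,0,-0.5],"roll":0},
    {"jaw":0.9,"dp":[0,0,-1],"roll":0},
    {"jaw":0.9,"dp":[0,0,-1.5],"roll":0},
    {"jaw":0.9,"dp":[0,0,-2],"roll":0},
    {"jaw":0.9,"dp":[0,0,-2],"roll":0},
    {"jaw":0.9,"dp":[0,0,-2],"roll":0},
    {"jaw":0.9,"dp":[0,0,-2],"roll":0},
    {"jaw":0.9,"dp":[0,0,-2],"roll":0},
    {"jaw":0.9,"dp":[0,0,0],"roll":0},
  ],
)

```text
time_s: 11.38
tcp_pos: [427.9, 142.3, 184.6]
ee_rot: [-3.12, 0.001, 1.855]
ft_force: [0.8, 0.9, 1.3]
opening: 83.9
```

Now move toward the bar and turn the jaws to chest x (yaw 0.27). First the roll.

>>> carry_out(
  commands=[
    {"jaw":0.9,"dp":[0,0,0],"roll":0.12},
    {"jaw":0.9,"dp":[0,0,0],"roll":0.12},
    {"jaw":0.9,"dp":[0,0,0],"roll":0.12},
    {"jaw":0.9,"dp":[0,0,0],"roll":0.12},
    {"jaw":0.9,"dp":[0,0,0],"roll":0.12},
    {"jaw":0.9,"dp":[0,0,0],"roll":0.12},
    {"jaw":0.9,"dp":[0,0,0],"roll":0.12},
    {"jaw":0.9,"dp":[0,0,0],"roll":0.12},
    {"jaw":0.9,"dp":[0,0,0],"roll":0.12},
    {"jaw":0.9,"dp":[0,0,0],"roll":0.12},
    {"jaw":0.9,"dp":[0,0,0],"roll":0.12},
    {"jaw":0.9,"dp":[0,0,0],"roll":0.12},
    {"jaw":0.9,"dp":[0,0,0],"roll":0.12},
    {"jaw":0.9,"dp":[0,0,0],"roll":0},
  ],
)

```text
time_s: 12.55
tcp_pos: [425.0, 142.3, 187.3]
ee_rot: [3.139, 0.018, 0.23]
ft_force: [-0.2, 1.2, 0.1]
opening: 83.7
```

```bash
python3 -c "
from h import *
go([443.5,-150,170],0.27)"
```

```text
t 12.55 tcp [425.  142.3 187.3] rot [3.139 0.018 0.23 ] F [-0.2  1.2  0.1] open 83.7
dp cm [-4.82 28.88  1.9 ] rows@3cm 9.6
roll -0.04
```

>>> carry_out(
  commands=[
    {"jaw":0.9,"dp":[-0.3,2,0],"roll":0},
    {"jaw":0.9,"dp":[-0.3,2,0],"roll":0},
    {"jaw":0.9,"dp":[-0.4,2.4,0],"roll":0},
    {"jaw":0.9,"dp":[-0.4,2.4,0],"roll":0},
    {"jaw":0.9,"dp":[-0.4,2.4,0],"roll":0},
    {"jaw":0.9,"dp":[-0.4,2.4,0],"roll":0},
    {"jaw":0.7,"dp":[-0.4,2.4,0],"roll":0},
    {"jaw":0.5,"dp":[-0.4,2.4,0],"roll":0},
    {"jaw":0.3,"dp":[-0.4,2.4,0],"roll":0},
    {"jaw":0.1,"dp":[-0.4,2.4,0],"roll":0},
    {"jaw":-0.1,"dp":[-0.3,2,0],"roll":0},
    {"jaw":-0.3,"dp":[-0.2,1.5,0],"roll":0},
    {"jaw":-0.4,"dp":[0,0,0],"roll":-0.04},
    {"jaw":-0.4,"dp":[0,0,0],"roll":0},
  ],
)

```text
time_s: 13.72
tcp_pos: [447.7, -138.9, 188.2]
ee_rot: [3.141, 0.019, 0.333]
ft_force: [0.0, 0.1, -0.1]
opening: 32.5
```

Run:
```python
from h import *
import cv2
go([443.5,-150,130],0.27)
a=r.grab_frame('side')[130:230,160:300,::-1]; b=r.grab_frame('top')[150:270,110:278,::-1]
cv2.imwrite('pics/c4.png',np.hstack([cv2.resize(a,(400,286),interpolation=2),cv2.resize(b,(400,286),interpolation=2)]))
```

```text
t 13.7167 tcp [ 447.7 -138.9  188.2] rot [3.141 0.019 0.333] F [ 0.   0.1 -0.1] open 32.5
dp cm [-0.65  0.91  5.84] rows@3cm 1.9
roll 0.063
```

View pics/c4.png

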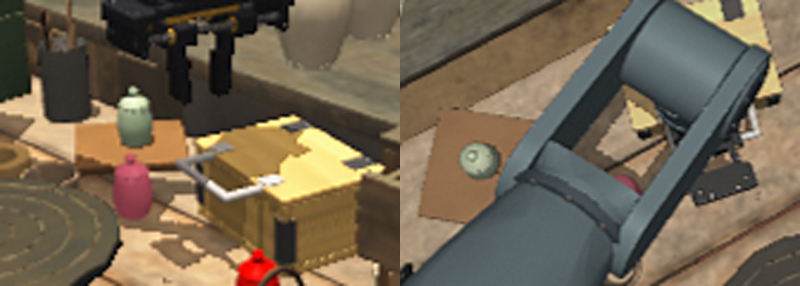

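The jar stands upright on the bat at top-crop (479,158), against a bat centre of about (477,163). Now I'll align over the bar.

>>> carry_out(
  commands=[
    {"jaw":-0.4,"dp":[-0.3,0.45,0.6],"roll":0.03},
    {"jaw":-0.4,"dp":[-0.3,0.45,0.8],"roll":0.03},
    {"jaw":-0.4,"dp":[0,0,1],"roll":0},
    {"jaw":-0.4,"dp":[0,0,1],"roll":0},
    {"jaw":-0.4,"dp":[0,0,0.5],"roll":0},
    {"jaw":-0.4,"dp":[0,0,0],"roll":0},
    {"jaw":-0.4,"dp":[0,0,0],"roll":0},
  ],
)

```text
time_s: 14.4
tcp_pos: [442.4, -147.0, 143.7]
ee_rot: [-3.141, 0.021, 0.267]
ft_force: [-0.5, 0.5, 0.1]
opening: 26.6
```

```bash
python3 -c "
from h import *
go([443.5,-150,115],0.27)"
```

```text
t 14.4 tcp [ 442.4 -147.   143.7] rot [-3.141  0.021  0.267] F [-0.5  0.5  0.1] open 26.6
dp cm [0.08 0.32 2.87] rows@3cm 1.0
roll -0.003
```

>>> carry_out(
  commands=[
    {"jaw":-0.4,"dp":[0.05,0.15,0.6],"roll":0},
    {"jaw":-0.4,"dp":[0.05,0.1,0.8],"roll":0},
    {"jaw":-0.4,"dp":[0,0,0.8],"roll":0},
    {"jaw":-0.4,"dp":[0,0,0.6],"roll":0},
    {"jaw":-0.4,"dp":[0,0,0],"roll":0},
    {"jaw":-0.4,"dp":[0,0,0],"roll":0},
  ],
)

```text
time_s: 14.9
tcp_pos: [444.0, -149.3, 112.7]
ee_rot: [-3.141, 0.021, 0.268]
ft_force: [0.2, -0.1, 0.8]
opening: 26.4
```

Run:
```python
from h import *
import cv2
go([443.5,-150,88],0.27)
a=r.grab_frame('side')[155:225,195:285,::-1]
cv2.imwrite('pics/c5.png',cv2.resize(a,(720,560),interpolation=2))
```

```text
t 14.9 tcp [ 444.  -149.3  112.7] rot [-3.141  0.021  0.268] F [ 0.2 -0.1  0.8] open 26.4
dp cm [-0.01  0.05  2.47] rows@3cm 0.8
roll -0.002
```

View pics/c5.png

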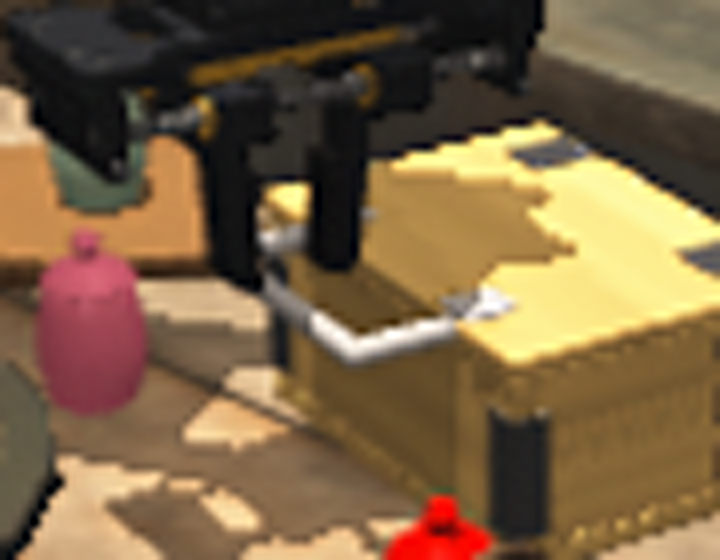

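The fingers straddle the bar: the front finger is at (235,275), the back one at (335,265) in the gap, and the bar runs between. Descending.

>>> carry_out(
  commands=[
    {"jaw":-0.4,"dp":[0,0,0.6],"roll":0},
    {"jaw":-0.4,"dp":[0,0.05,0.7],"roll":0},
    {"jaw":-0.4,"dp":[0,0,0.7],"roll":0},
    {"jaw":-0.4,"dp":[0,0,0.6],"roll":0},
    {"jaw":-0.4,"dp":[0,0,0],"roll":0},
    {"jaw":-0.4,"dp":[0,0,0],"roll":0},
  ],
)

```text
time_s: 15.45
tcp_pos: [443.9, -150.2, 84.5]
ee_rot: [3.141, 0.02, 0.268]
ft_force: [-0.7, 0.4, -0.0]
opening: 26.3
```

>>> carry_out(
  commands=[
    {"jaw":-0.6,"dp":[0,0,0],"roll":0},
    {"jaw":-0.7,"dp":[0,0,0],"roll":0},
    {"jaw":-0.8,"dp":[0,0,0],"roll":0},
    {"jaw":-1,"dp":[0,0,0],"roll":0},
    {"jaw":-1,"dp":[0,0,0],"roll":0},
    {"jaw":-1,"dp":[0,0,0],"roll":0},
    {"jaw":-1,"dp":[0,0,0],"roll":0},
    {"jaw":-1,"dp":[0,0,0],"roll":0},
  ],
  newtons=20,
)

```text
time_s: 16.12
tcp_pos: [443.6, -150.2, 84.6]
ee_rot: [3.141, 0.02, 0.269]
ft_force: [0.1, 0.4, -1.6]
opening: 8.7
```

Run:
```python
from h import *
go([443.5,-150,88],0.27)
import numpy as np
p=r.sense()['tcp_pos']; ax=np.array([np.cos(.27),np.sin(.27)])
prev=None
for k in range(0,61,5):
    t=np.radians(k); q=np.array([-172*np.cos(t)+6*np.sin(t)+172,172*np.sin(t)+6*np.cos(t)-6]); 
    print(k,q.round(1),'step',None if prev is None else (q-prev).round(1),'world',(p[:2]+ax*q[0]).round(1),round(p[2]+q[1],1)); prev=q
```

```text
t 16.1167 tcp [ 443.6 -150.2   84.6] rot [3.141 0.02  0.269] F [ 0.1  0.4 -1.6] open 8.7
dp cm [-0.01 -0.02 -0.34] rows@3cm 0.1
roll -0.001
0 [0. 0.] step None world [ 443.6 -150.2] 84.6
5 [ 1.2 15. ] step [ 1.2 15. ] world [ 444.7 -149.9] 99.6
10 [ 3.7 29.8] step [ 2.5 14.8] world [ 447.1 -149.2] 114.4
15 [ 7.4 44.3] step [ 3.8 14.5] world [ 450.7 -148.2] 129.0
20 [12.4 58.5] step [ 5.  14.2] world [ 455.6 -146.9] 143.1
25 [18.7 72.1] step [ 6.2 13.7] world [ 461.6 -145.2] 156.8
30 [26.  85.2] step [ 7.4 13.1] world [ 468.7 -143.3] 169.8
35 [34.5 97.6] step [ 8.5 12.4] world [ 476.9 -141. ] 182.2
40 [ 44.1 109.2] step [ 9.5 11.6] world [ 486.1 -138.4] 193.8
45 [ 54.6 119.9] step [10.5 10.7] world [ 496.2 -135.6] 204.5
50 [ 66.  129.6] step [11.4  9.8] world [ 507.2 -132.6] 214.3
55 [ 78.3 138.3] step [12.2  8.7] world [ 519.  -129.3] 223.0
60 [ 91.2 146. ] step [12.9  7.6] world [ 531.5 -125.9] 230.6
```

Gripped, with the opening about the size of the bar. Raise along the arc to 30 degrees.

>>> carry_out(
  commands=[
    {"jaw":-1,"dp":[0,0,-0.75],"roll":0},
    {"jaw":-1,"dp":[0.1,0,-0.75],"roll":0},
    {"jaw":-1,"dp":[0.1,0,-0.74],"roll":0},
    {"jaw":-1,"dp":[0.15,0,-0.74],"roll":0},
    {"jaw":-1,"dp":[0.2,0,-0.73],"roll":0},
    {"jaw":-1,"dp":[0.2,0,-0.72],"roll":0},
    {"jaw":-1,"dp":[0.25,0,-0.71],"roll":0},
    {"jaw":-1,"dp":[0.25,0,-0.7],"roll":0},
    {"jaw":-1,"dp":[0.3,0,-0.69],"roll":0},
    {"jaw":-1,"dp":[0.3,0,-0.68],"roll":0},
    {"jaw":-1,"dp":[0,0,0],"roll":0},
  ],
)

```text
time_s: 17.03
tcp_pos: [465.0, -144.2, 165.2]
ee_rot: [3.14, 0.02, 0.269]
ft_force: [-1.6, -0.3, -1.0]
opening: 9.6
```

```bash
cat >> h.py <<'E'
def ang(c=(443.6,-150.2,84.6)):
    s=r.sense(); p=s['tcp_pos']-np.array(c); u=p[0]*np.cos(.27)+p[1]*np.sin(.27); v=-p[0]*np.sin(.27)+p[1]*np.cos(.27)
    X=172-u; Z=p[2]+6
    print('u',round(u,1),'lat',round(v,1),'z',round(p[2],1),'deg',round(np.degrees(np.arctan2(Z,X)-np.arctan2(6,172)),1),'rad err',round(np.hypot(X,Z)-172.1,1),'F',s['ft_force'].round(1),s['ee_rot'].round(3),'open',round(s['opening'],1),'t',s['time_s'])
E
python3 -c "
from h import *
ang()"
```

```text
u 22.3 lat 0.1 z 80.6 deg 28.1 rad err 0.9 F [-1.6 -0.3 -1. ] [3.14  0.02  0.269] open 9.6 t 17.0333
```

>>> carry_out(
  commands=[
    {"jaw":-1,"dp":[0.36,0,-0.66],"roll":0},
    {"jaw":-1,"dp":[0.38,0,-0.64],"roll":0},
    {"jaw":-1,"dp":[0.42,0,-0.63],"roll":0},
    {"jaw":-1,"dp":[0.44,0,-0.61],"roll":0},
    {"jaw":-1,"dp":[0.47,0,-0.59],"roll":0},
    {"jaw":-1,"dp":[0.49,0,-0.57],"roll":0},
    {"jaw":-1,"dp":[0.52,0,-0.55],"roll":0},
    {"jaw":-1,"dp":[0.54,0,-0.52],"roll":0},
    {"jaw":-1,"dp":[0.56,0,-0.5],"roll":0},
    {"jaw":-1,"dp":[0,0,0],"roll":0},
  ],
)

```text
time_s: 17.87
tcp_pos: [511.4, -131.0, 221.4]
ee_rot: [3.141, 0.019, 0.269]
ft_force: [0.3, -0.2, -3.1]
opening: 9.4
```

```bash
python3 -c "
from h import *
ang()"
```

```text
u 70.5 lat 0.4 z 136.8 deg 52.6 rad err 3.1 F [ 0.3 -0.2 -3.1] [3.141 0.019 0.269] open 9.4 t 17.8667
```

>>> carry_out(
  commands=[
    {"jaw":-1,"dp":[0.6,0,-0.42],"roll":0},
    {"jaw":-1,"dp":[0.62,0,-0.38],"roll":0},
    {"jaw":-1,"dp":[0.5,0,-0.25],"roll":0},
    {"jaw":-1,"dp":[0,0,0],"roll":0},
    {"jaw":-1,"dp":[0,0,0],"roll":0},
    {"jaw":-1,"dp":[0,0,0],"roll":0},
  ],
)

```text
time_s: 18.37
tcp_pos: [528.9, -126.1, 233.6]
ee_rot: [3.141, 0.023, 0.27]
ft_force: [-1.0, -0.9, 0.1]
opening: 9.1
```

Run:
```python
from h import *
import cv2
ang()
a=r.grab_frame('side')[115:225,150:290,::-1]
cv2.imwrite('pics/c6.png',cv2.resize(a,(763,600),interpolation=2))
```

```text
u 88.7 lat 0.5 z 149.0 deg 59.7 rad err 3.9 F [-1.  -0.9  0.1] [3.141 0.023 0.27 ] open 9.1 t 18.3667
```

View pics/c6.png

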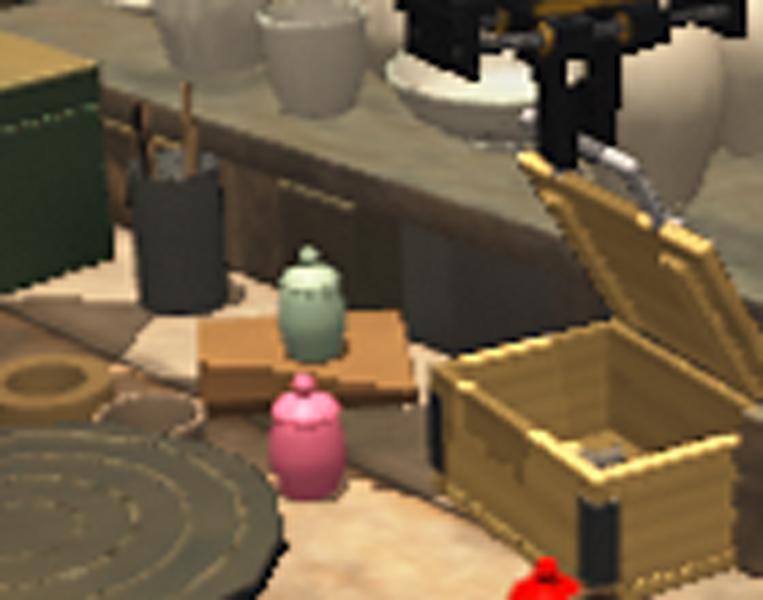

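The picture shows the lid raised by its bar in the fingers, and the jar upright on the bat at (313,310). As an independent angle check I'll compare predicted lid corners with the free edge seen at crop (520,155) to (713,248).

Run:
```python
from h import *
ang()
c=r.camera_info('side'); M=R.from_euler('xyz',c['orientation'])
ex=np.array([np.cos(.27),np.sin(.27),0]); ey=np.array([-np.sin(.27),np.cos(.27),0]); ez=np.array([0,0,1])
H=np.array([443.6,-150.2,0])+172*ex+80.5*ez
def pr(P):
    q=M.inv().apply(P-c['xyz']); p=np.array([q[0]/q[2]*c['fx']+c['cx'],q[1]/q[2]*c['fy']+c['cy']])
    return ((p-[150,115]+.5)*5.45-.5).round(0)
for d in (50,55,60,65,70):
    t=np.radians(d); a=-np.cos(t)*ex+np.sin(t)*ez; n=np.sin(t)*ex+np.cos(t)*ez
    print(d,*[pr(H+133*a+n*h+s*92*ey) for s in (1,-1) for h in (0,10)],'bar ends',*[pr(H+172*a+6*n+s*50*ey) for s in (1,-1)])
```

```text
u 88.6 lat 0.4 z 149.0 deg 59.7 rad err 3.9 F [-0.8 -1.1  0.1] [3.141 0.023 0.269] open 9.3 t 18.4167
50 [488. 182.] [500. 169.] [669. 281.] [682. 267.] bar ends [493. 151.] [591. 203.]
55 [502. 167.] [514. 155.] [684. 265.] [697. 251.] bar ends [512. 132.] [611. 183.]
60 [516. 154.] [529. 143.] [700. 250.] [714. 238.] bar ends [532. 115.] [632. 164.]
65 [532. 142.] [545. 132.] [717. 236.] [731. 225.] bar ends [553. 100.] [654. 148.]
70 [548. 131.] [561. 123.] [734. 224.] [749. 215.] bar ends [575.  86.] [677. 134.]
```

The image agrees with 60°: predicted bar ends are (532,115) and (632,164), seen at about (530,117) and (632,162). The lid is still, so I'm handing in.

```bash
python3 -c "
from h import *
ang(); print(abs(r.sense()['qvel']).max()); r.job_done()"
```

```text
u 88.6 lat 0.4 z 149.0 deg 59.7 rad err 3.9 F [-0.8 -1.1  0.1] [3.141 0.023 0.269] open 9.3 t 18.4167
0.006613342348176839
the job is handed in; nothing more can be done
```

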